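Stop the condiment caddy rocking in its dock and lock it down

ROBOT

A 6-joint arm with a two-finger parallel gripper is mounted at the origin on the work surface. World frame = base frame: x ahead of the robot, y to its left, z up, the work surface at z = 0. Lengths are in mm, angles in rad, forces in N, time in s.
With the tool pointing down it reaches from about 275 to 725 mm from the base axis. Payload 15.9 kg.
Tool frame: the origin (TCP) lies between the finger pads; the fingertips stand 8 mm ahead of it and the grasp point (between the pads) lies 11 mm behind it; z points along the fingers, y is the direction in which the jaws open and shut (so a half turn about z gives the same grasp; the last joint's range is limited). The gripper opens to 85 mm and grips with 20 to 120 N. Pads are 22 mm wide; open, the fingers measure 114 mm over their backs; the gripper's body (76 mm by 85 mm) begins 54 mm behind the grasp point. The pads swing forward as they close: fully open they stand 13 mm farther back than shut.
Start: joints at [1.277, 0.213, -0.034, 1.323, 0, 1.571], TCP at [144.79, 478.562, 239.306] pointing down, gripper open.
Joint ranges: [-2.98, 2.98], [-0.74, 1.72], [-1.14, 1.35], [-2.1, 2.04], [-1.57, 1.44], [-3.14, 3.14]. Speed limits (rad/s): [1.89, 1.89, 2.39, 2.57, 3.14, 3.14].

INTERFACE

Orientations are given as a unit quaternion [w, x, y, z].
In Python, from bench import env gives the robot as it stands. The module is installed in compiled form; this text tells all that it offers.
- The arm moves only by the tool carry_out, never from a script. Its argument "targets" is a list of rows, each an object of numbers: "tx", "ty", "tz": the shift along the tool's x, y, z as a fraction of full scale; "rx", "ry", "rz": the turn, a rotation vector about the tool's x, y, z as a fraction of full scale. A call has exactly 10 rows; each row shifts and turns the pose as measured when the row begins, along the tool's axes as they then stand; what a row does not reach is not made up. Full scale, the value 1, is 0.02 m for a shift and 0.12 rad for a turn. A row lasts 1/12 s, in which the tool goes at most 41.7 mm and 7.16 degrees, less where a joint would pass 70% of its speed; a pose out of reach is approached as far as the arm can. A call with a number of a shift or a turn outside -1 to 1 is refused whole. A call with a gripper value outside its range is refused whole. "gripper" is the opening in per cent of the stroke, from 0 (shut) to 100 (fully open), set as the call begins (left out, the last holds). The fingers move at their own pace and stop on an object; "squeeze" is the grip in N (left out, the last holds). Time passes only in rows, so rows that do not move let the fingers close, or fill a call up. It gives the time, the measured TCP pose, the force and the opening at its end, in the units of the state.
- env.sense(): the state, without advancing time (a new reading comes with each control period).
- env.camera(name): name is "scene" or "top"; returns a dict with "img" (420x560x3 uint8, blue, green, red), "vertical_fov" (degrees; the focal length in pixels is half the picture's height over the tangent of half this angle, whatever the lens; pixels are square), "cx", "cy" (the principal point, pixels), "extrinsics" (4x4, takes a point from camera to world coordinates). Camera axes: x right, y up, looking along -z (the intrinsics and any distortion apply to the point x, -y, -z); pixel columns grow to the right and rows downward; lengths in mm; the calibration is good to about 2 mm. A picture is of the moment at which its call begins. There is no depth.
- env.finish_job(): hands the job in, once; it reports no verdict.
Trained networks look in a picture, given as the dict that the camera call returned (one of the last four; its "shot" number tells which), for a name from the list of things; names that differ only in an ending like _2 or _b are one class to them, and where a whole thing is asked for, a point or a joint stands for the part that bears it (a point fixed in the world has none). Each returns a list of dicts, best first, with "p" (0 to 1); they miss things now and then, are a little off and sometimes report something else, mostly with a low value. They report only what shows in the picture. A call takes as long as a camera call.
- env.look_for(picture, label): "position" ([row, column] in pixels, amid what is visible of it).
- env.pinpoint(picture, label): "position" ([row, column] in pixels: a listed point, or the origin of a listed thing).
The state is a dict: "clock": time; "joints": joint angles; "joint_vel": joint speeds; "joint_torque": joint torques, N m; "ee_pos": TCP position; "tool_rot": TCP orientation; "force": force on the tool from outside, world axes, zero at the start; "ft_torque": the same for the moment, N m; "grip_width": opening from 0.0 (shut) to 1.0 (fully open).
Only numpy, scipy, OpenCV 4.12 (cv2) and the standard library are available. Lean on these libraries where they do the work, as an engineer would, in place of code of your own. Each camera call takes 0.05 s, during which the arm holds its last target. There are 200 camera calls.

TASK

The condiment caddy is rocking in its blue docking tray because its two long red feet are not in the tray's two pockets. Keeping it on the tray, turn it by its handle until all four feet are down and it stands level and steady, and let go of it; then swing the yellow keeper bar shut over its deck until it snaps past its catch. Leave everything else on the table where it is.

Things in the scene. Friction and masses are not known exactly. Their poses are not given: they have to be found in the camera images.
- tray: Blue docking tray fixed to the table, 240 x 240 mm, 20 mm thick; origin at the centre of its underside, on the table top. Flat top but for two red-bottomed square pockets, 26 mm wide, 7 mm deep, at x=+56 y=+56 and x=-56 y=-56 mm, a red stripe from the corner pointing at each. On its -y side: steel hinge post (radius 9 mm) and, about x=+90 y=-65 mm, a black catch block with a sprung steel ball on it, top 55 mm above the table.
- caddy: Loose condiment caddy, 0.35-0.65 kg: metal deck of radius 80 mm, four pots fixed on it (tops 54 mm above the origin), four round-ended feet 18 mm across at x=+-56 y=+-56 mm. The red feet (+x+y and -x-y; red dots on the deck) are 7 mm longer than the black. Origin central, level with the black feet's ends. Seated: over the tray's centre, 20 mm above the table, x along the tray's x, either way.
- caddy_handle (a point): Centre of the caddy's black handle bar, on the caddy's axis, 84 mm above the caddy's origin (104 mm above the table when all feet are down). The bar is 60 mm long along x, 14 mm wide along y and 18 mm tall, on a 12 mm post 39 mm tall above the deck; axes as the caddy's.
- keeper (a joint): Keeper bar angle in rad: 0 fully shut (hard stop; the bar runs along the tray's +x from the hinge, over the caddy's deck edge), growing as it swings outwards, clockwise from above, to 1.6. Turns with slight friction. A sprung ball is met at about 0.08 and passed at about 0.04 with about 3 N at the knob; past it the bar stays shut by itself.
- keeper_hinge (a point): Keeper hinge axis (vertical), at x=-90 y=-62 mm in the tray's frame, at the bar's mid-height, 65 mm above the table.
- keeper_knob (a point): Centre of the upright round black knob on the keeper's free end: 14 mm across, 36 mm tall (69 to 105 mm above the table), 200 mm from the hinge axis. The yellow bar under it is 14 mm wide, 8 mm thick, 61 to 69 mm above the table, 5 mm above the seated caddy's deck. x axis along the bar, away from the hinge.
- tomato_can: Bystander: red-labelled can, radius 34, 100 mm tall; origin under its centre.
- spice_jar: Bystander: jar with green cap, radius 24, 95 mm tall; origin under its centre.
- tea_box: Bystander: cardboard box 70 x 110 x 65 mm; origin under its centre.
- sauce_bottle: Bystander: bottle with yellow label, radius 28, 160 mm tall; origin under its centre.
- ramekin: Bystander: white bowl, radius 42, 45 mm tall; origin under its centre.
- cream_tub: Bystander: tub with blue lid, radius 45, 75 mm tall; origin under its centre.
- steel_cup: Bystander: metal cup, radius 36, 80 mm tall; origin under its centre.

How it is judged:
By the outcome, as a careful person would: the job done as asked, in the order asked, and still so for the second after the job is handed in, with the robot touching nothing.
It also fails if it takes over 51 s, if anything falls off the work surface, if the arm or the gripper's body presses on something with over 40 N, if the wrist force passes 120 N, or if a joint passes its speed limit or range.

## Working session

There is one attempt and no reset: what is moved stays moved. The work goes in short steps, Python scripts to look and compute and a tool call to move; the robot and the scene stay as the last step left them, time stands still between calls to the robot, and variables do not carry over. Pictures are saved under pics/ and viewed, about 8 in all and at most 12, crops included, and the job is handed in when it is done.

Besides the shell and the picture viewer there is one more tool, called after "Request:" by a JSON object that holds its "api" and its "payload", one argument or row to a line. carry_out: Moves the arm, as the interface text tells. Shift numbers are shares of 0.02 m and turn numbers shares of 0.12 rad, none past 1 either way. Its arguments: {"type":"object","properties":{"targets":{"type":"array","items":{"type":"object","properties":{"tx":{"type":"number","minimum":-1,"maximum":1},"ty":{"type":"number","minimum":-1,"maximum":1},"tz":{"type":"number","minimum":-1,"maximum":1},"rx":{"type":"number","minimum":-1,"maximum":1},"ry":{"type":"number","minimum":-1,"maximum":1},"rz":{"type":"number","minimum":-1,"maximum":1}}}},"gripper":{"type":"number"},"squeeze":{"type":"number"}},"required":["targets"]}

```bash
mkdir -p pics; cat > h.py <<'E'
import numpy as np, cv2
from bench import env
def ray(c,px):
    f=210/np.tan(np.radians(c["vertical_fov"])/2); E=np.array(c["extrinsics"])
    d=np.array([(px[1]-c["cx"])/f,-(px[0]-c["cy"])/f,-1]); return E[:3,3],E[:3,:3]@d
def atz(c,px,z):
    o,d=ray(c,px); return o+d*(z-o[2])/d[2]
def proj(c,P):
    f=210/np.tan(np.radians(c["vertical_fov"])/2); E=np.array(c["extrinsics"])
    q=E[:3,:3].T@(np.array(P,float)-E[:3,3]); return [c["cy"]-f*q[1]/-q[2],c["cx"]+f*q[0]/-q[2]]
E
python3 - <<'E'
from h import *
s=env.sense(); print({k:np.round(v,3) for k,v in s.items()})
for n in("top","scene"):
    c=env.camera(n); print(n,{k:(np.round(v,3).tolist() if k!="img" else 0) for k,v in c.items()})
    cv2.imwrite(f"pics/{n}0.png",c["img"])
    for l,z in(("tray",0),("caddy",20),("caddy_handle",106),("keeper_hinge",65),("keeper_knob",87)):
        for d in env.pinpoint(c,l)[:2]: print(l,round(d["p"],2),np.round(d["position"],1),atz(c,d["position"],z).round(1))
E
```

```text
{'clock': np.float64(0.0), 'joints': array([ 1.277,  0.213, -0.035,  1.323, -0.   ,  1.571]), 'joint_vel': array([-0.001, -0.   ,  0.001,  0.001,  0.003,  0.001]), 'joint_torque': array([ 3.0000e-03, -6.8616e+01,  4.8712e+01,  1.7000e-02,  0.0000e+00,
        0.0000e+00]), 'ee_pos': array([144.693, 478.282, 238.816]), 'tool_rot': array([-0.   ,  0.146,  0.989, -0.001]), 'force': array([ 0.602, -0.101, -0.109]), 'ft_torque': array([-0.034, -0.045, -0.044]), 'grip_width': np.float64(1.0)}
top {'img': 0, 'vertical_fov': 47.843, 'cx': 274.657, 'cy': 211.61, 'extrinsics': [[-0.044, 0.977, -0.208, 253.782], [-0.999, -0.042, 0.015, 20.956], [0.006, 0.208, 0.978, 1541.956], [0.0, 0.0, 0.0, 1.0]], 'shot': 1}
tray 0.71 [255.6 262.6] [436.1  43.2   0. ]
caddy 0.55 [231.6 240. ] [515.3 113.4  20. ]
caddy_handle 0.89 [226.2 231.6] [518.4 133.5 106. ]
keeper_hinge 0.89 [256.6 262. ] [425.4  44.3  65. ]
keeper_knob 0.62 [211.7 310. ] [ 557.6 -112.3   87. ]
scene {'img': 0, 'vertical_fov': 45.25, 'cx': 275.82, 'cy': 216.176, 'extrinsics': [[0.398, -0.715, 0.575, 1441.937], [0.917, 0.318, -0.24, -372.665], [-0.011, 0.623, 0.782, 1290.027], [0.0, 0.0, 0.0, 1.0]], 'shot': 2}
tray 0.61 [205.4 303.1] [489.5 124.9   0. ]
tray 0.36 [187.1 304.5] [417.8 164.3   0. ]
caddy 0.98 [200.  307.1] [488.7 139.2  20. ]
caddy_handle 0.82 [186.1 303.4] [496.7 118.8 106. ]
keeper_hinge 0.64 [184.2 271. ] [413.2  42.7  65. ]
keeper_hinge 0.57 [187.5 304.8] [471.3 137.4  65. ]
keeper_knob 0.53 [226.  240.4] [ 549.8 -115.4   87. ]
```

```bash
python3 - <<'E'
import cv2
a=cv2.imread("pics/top0.png");b=cv2.imread("pics/scene0.png")
cv2.imwrite("pics/a.png",cv2.resize(a[130:330,150:370],None,fx=3,fy=3,interpolation=2)[:600])
cv2.imwrite("pics/b.png",cv2.resize(b[110:310,180:440],None,fx=3,fy=3,interpolation=2)[:600])
E
```

```text
(no output)
```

View pics/a.png

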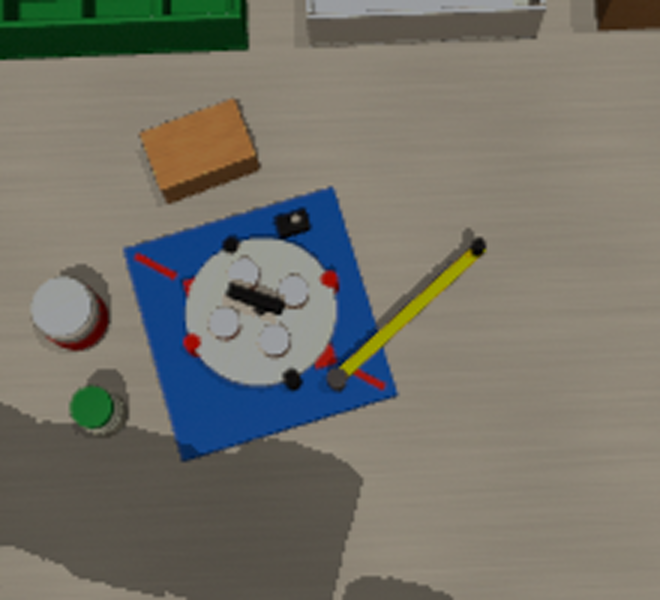

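View pics/b.png

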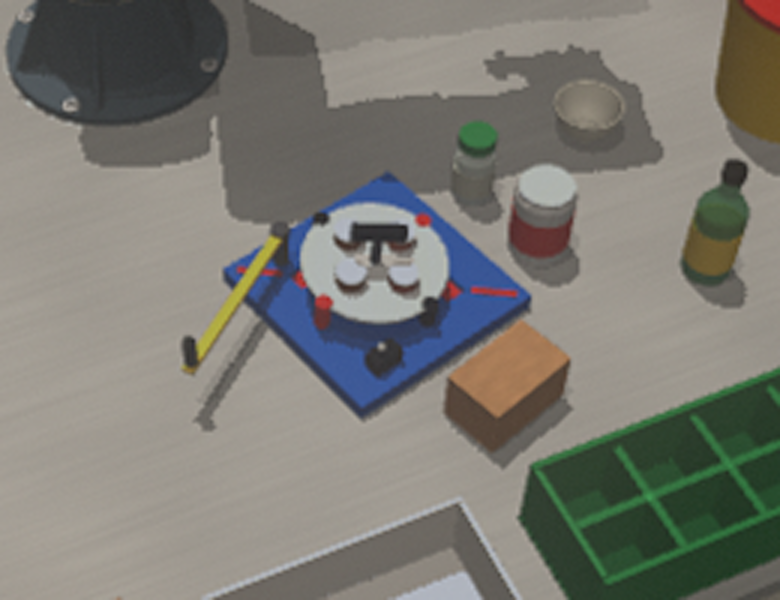

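```bash
cat > g.py <<'E'
from h import *
from scipy.spatial.transform import Rotation as R
def tool():
    s=env.sense(); q=s["tool_rot"]; return s,R.from_quat([q[1],q[2],q[3],q[0]]).as_matrix()
def w2t(d): 
    return tool()[1].T@np.array(d,float)
E
python3 - <<'E'
from g import *
c=env.camera("top")
P=lambda x,y,z: atz(c,[130+y/3,150+x/3],z)
C=[P(125,248,20),P(332,188,20),P(396,395,20),P(183,460,20)]
print(np.round(C,1)); ctr=np.mean(C,0); print("ctr",ctr.round(1))
for a,b in((3,0),(2,1)): d=C[b]-C[a];print("x dir",np.degrees(np.arctan2(d[1],d[0])),np.linalg.norm(d))
for a,b in((2,3),(1,0)): d=C[b]-C[a];print("y dir",np.degrees(np.arctan2(d[1],d[0]))-90,np.linalg.norm(d))
h1,h2=P(230,290,120),P(283,305,120)
print("handle",h1.round(1),h2.round(1),((h1+h2)/2).round(1))
r1,r2=P(331,279,63),P(192,342,63);b1,b2=P(231,243,63),P(292,379,63)
print("red",r1.round(1),r2.round(1),"black",b1.round(1),b2.round(1))
for a,b in((r1,r2),(b1,b2),(h1,h2)):
    d=b-a; print(np.degrees(np.arctan2(d[1],d[0])),np.linalg.norm(d),((a+b)/2).round(1))
print("hinge",P(337,378,80).round(1),"knob",P(478,245,105).round(1))
print(tool()[1].round(3))
c2=env.camera("scene")
Q=lambda x,y,z: atz(c2,[110+y/3,180+x/3],z)
print("scene: corners",[Q(x,y,20).round(1) for x,y in((387,175),(530,298),(362,412),(225,275))],"knob top",Q(189,341,105).round(1),"hinge",Q(280,229,80).round(1),"handle top", Q(352,226,120).round(1),Q(409,226,120).round(1))
E
```

```text
[[585.1 270.   20. ]
 [643.   41.2  20. ]
 [411.5 -18.6  20. ]
 [352.5 210.4  20. ]]
ctr [498.  125.7  20. ]
x dir 14.367345675695224 240.05817632841743
x dir 14.476030472271994 239.09994357875507
y dir 14.441107009365155 236.46168775525229
y dir 14.20851407683935 236.0088484222159
handle [515.1 147.5 120. ] [497.3  94.2 120. ] [506.2 120.8 120. ]
red [532.7  45.5  63. ] [471.9 193.6  63. ] black [576.3 150.3  63. ] [428.5  90.1  63. ]
112.32741735471535 160.15960079068367 [502.3 119.5  63. ]
-157.8616692427914 159.60468463271116 [502.4 120.2  63. ]
-108.43859709040495 56.19028722476172 [506.2 120.8 120. ]
hinge [425.5  43.   80. ] knob [ 554.  -108.5  105. ]
[[-0.957  0.29   0.   ]
 [ 0.29   0.957 -0.   ]
 [-0.    -0.    -1.   ]]
scene: corners [array([361., 208.,  20.]), array([590., 269.,  20.]), array([652.4,  38.6,  20. ]), array([425.3, -20.8,  20. ])] knob top [ 558.2 -109.   105. ] hinge [437.4  40.8  80. ] handle top [497.3  97.1 120. ] [521.4 151.2 120. ]
```

Request:
{"api": "carry_out", "payload": {
  "targets": [
    {"tx": -1,"ty": -0.53},
    {"tx": -1,"ty": -0.53},
    {"tx": -1,"ty": -0.53},
    {"tx": -1,"ty": -0.53},
    {"tx": -1,"ty": -0.53},
    {"tx": -1,"ty": -0.53},
    {"tx": -1,"ty": -0.53},
    {"tx": -1,"ty": -0.53},
    {"tx": -1,"ty": -0.53},
    {"tx": -1,"ty": -0.53}
  ],
  "gripper": 60,
  "squeeze": 30
}}

```text
$.targets[0]: bad value
```

Request:
{"api": "carry_out", "payload": {
  "targets": [
    {"tx": -1,"ty": -0.53},
    {"tx": -1,"ty": -0.53},
    {"tx": -1,"ty": -0.53},
    {"tx": -1,"ty": -0.53},
    {"tx": -1,"ty": -0.53},
    {"tx": -1,"ty": -0.53},
    {"tx": -1,"ty": -0.53},
    {"tx": -1,"ty": -0.53},
    {"tx": -1,"ty": -0.53},
    {"tx": -1,"ty": -0.53}
  ]
}}

```text
$.targets[0]: bad value
```

Request:
{"api": "carry_out", "payload": {
  "targets": [
    {"rz": -1},
    {"rz": -1},
    {"rz": -1},
    {"rz": -1},
    {"rz": -1},
    {"rz": -1},
    {"rz": -1},
    {"rz": -1},
    {"rz": -1},
    {"rz": -1}
  ]
}}

```text
$.targets[0]: bad value
```

Request:
{"api": "carry_out", "payload": {
  "targets": [
    {"tx": -1,"ty": -0.53,"tz": 0,"rx": 0,"ry": 0,"rz": 0},
    {"tx": -1,"ty": -0.53,"tz": 0,"rx": 0,"ry": 0,"rz": 0},
    {"tx": -1,"ty": -0.53,"tz": 0,"rx": 0,"ry": 0,"rz": 0},
    {"tx": -1,"ty": -0.53,"tz": 0,"rx": 0,"ry": 0,"rz": 0},
    {"tx": -1,"ty": -0.53,"tz": 0,"rx": 0,"ry": 0,"rz": 0},
    {"tx": -1,"ty": -0.53,"tz": 0,"rx": 0,"ry": 0,"rz": 0},
    {"tx": -1,"ty": -0.53,"tz": 0,"rx": 0,"ry": 0,"rz": 0},
    {"tx": -1,"ty": -0.53,"tz": 0,"rx": 0,"ry": 0,"rz": 0},
    {"tx": -1,"ty": -0.53,"tz": 0,"rx": 0,"ry": 0,"rz": 0},
    {"tx": -1,"ty": -0.53,"tz": 0,"rx": 0,"ry": 0,"rz": 0}
  ],
  "gripper": 60,
  "squeeze": 30
}}

```text
clock: 1.53
ee_pos: [309.5, 315.0, 239.0]
tool_rot: [-0.0, 0.143, 0.99, 0.001]
force: [0.8, -0.2, 0.4]
grip_width: 0.603
```

Request:
{"api": "carry_out", "payload": {
  "targets": [
    {"tx": -1,"ty": -0.53,"tz": 0,"rx": 0,"ry": 0,"rz": 0},
    {"tx": -1,"ty": -0.53,"tz": 0,"rx": 0,"ry": 0,"rz": 0},
    {"tx": -1,"ty": -0.53,"tz": 0,"rx": 0,"ry": 0,"rz": 0},
    {"tx": -1,"ty": -0.53,"tz": 0,"rx": 0,"ry": 0,"rz": 0},
    {"tx": -1,"ty": -0.53,"tz": 0,"rx": 0,"ry": 0,"rz": 0},
    {"tx": -1,"ty": -0.53,"tz": 0,"rx": 0,"ry": 0,"rz": 0},
    {"tx": -1,"ty": -0.53,"tz": 0,"rx": 0,"ry": 0,"rz": 0},
    {"tx": -1,"ty": -0.53,"tz": 0,"rx": 0,"ry": 0,"rz": 0},
    {"tx": -1,"ty": -0.53,"tz": 0,"rx": 0,"ry": 0,"rz": 0},
    {"tx": 0,"ty": 0,"tz": 0.5,"rx": 0,"ry": 0,"rz": -1}
  ]
}}

```text
clock: 2.37
ee_pos: [464.6, 161.8, 230.9]
tool_rot: [0.002, 0.086, 0.996, 0.002]
force: [0.6, 0.4, 0.4]
grip_width: 0.599
```

Request:
{"api": "carry_out", "payload": {
  "targets": [
    {"tx": 0,"ty": 0,"tz": 0,"rx": 0,"ry": 0,"rz": -1},
    {"tx": 0,"ty": 0,"tz": 0,"rx": 0,"ry": 0,"rz": -1},
    {"tx": 0,"ty": 0,"tz": 0,"rx": 0,"ry": 0,"rz": -1},
    {"tx": 0,"ty": 0,"tz": 0,"rx": 0,"ry": 0,"rz": -1},
    {"tx": 0,"ty": 0,"tz": 0,"rx": 0,"ry": 0,"rz": -1},
    {"tx": 0,"ty": 0,"tz": 0,"rx": 0,"ry": 0,"rz": -1},
    {"tx": 0,"ty": 0,"tz": 0,"rx": 0,"ry": 0,"rz": -1},
    {"tx": 0,"ty": 0,"tz": 0,"rx": 0,"ry": 0,"rz": -1},
    {"tx": 0,"ty": 0,"tz": 0,"rx": 0,"ry": 0,"rz": -1},
    {"tx": 0,"ty": 0,"tz": 0,"rx": 0,"ry": 0,"rz": -1}
  ]
}}

```text
clock: 3.2
ee_pos: [465.3, 159.5, 228.7]
tool_rot: [0.001, -0.513, 0.858, 0.0]
force: [-0.7, 0.2, 0.6]
grip_width: 0.601
```

```bash
cat >> g.py <<'E'
def plan(x,y,z,yaw):
    "remaining move in tool units; yaw = world angle of tool y, deg"
    s,T=tool(); d=T.T@(np.array([x,y,z])-s["ee_pos"])
    cur=np.degrees(np.arctan2(T[1,1],T[0,1])); a=(yaw-cur+180)%360-180
    print("t",round(float(s["clock"]),2),"pos",s["ee_pos"].round(1),"yaw",round(cur,1),"F",s["force"].round(1),"M",s["ft_torque"].round(2),"w",round(float(s["grip_width"]),2),"q",s["joints"].round(2))
    print("units t",(d/20).round(2),"rz",round(-np.radians(a)/.12,2), "tilt",T[:,2].round(3))
E
python3 -c "
from g import *
plan(506,122,160,157)"
```

```text
t 3.2 pos [465.3 159.5 228.7] yaw 151.7 F [-0.7  0.2  0.6] M [ 0.02 -0.03  0.04] w 0.6 q [ 0.33  0.2  -0.08  1.29  0.   -0.75]
units t [ 0.69 -2.68  3.44] rz -0.77 tilt [ 0.002  0.002 -1.   ]
```

Request:
{"api": "carry_out", "payload": {
  "targets": [
    {"tx": 0.17,"ty": -0.67,"tz": 0.8,"rx": 0,"ry": 0,"rz": -0.2},
    {"tx": 0.17,"ty": -0.67,"tz": 0.8,"rx": 0,"ry": 0,"rz": -0.2},
    {"tx": 0.17,"ty": -0.67,"tz": 0.8,"rx": 0,"ry": 0,"rz": -0.2},
    {"tx": 0.17,"ty": -0.67,"tz": 0.8,"rx": 0,"ry": 0,"rz": -0.2},
    {"tx": 0,"ty": 0,"tz": 0.4,"rx": 0,"ry": 0,"rz": 0},
    {"tx": 0,"ty": 0,"tz": 0,"rx": 0,"ry": 0,"rz": 0},
    {"tx": 0,"ty": 0,"tz": 0,"rx": 0,"ry": 0,"rz": 0},
    {"tx": 0,"ty": 0,"tz": 0,"rx": 0,"ry": 0,"rz": 0},
    {"tx": 0,"ty": 0,"tz": 0,"rx": 0,"ry": 0,"rz": 0},
    {"tx": 0,"ty": 0,"tz": 0,"rx": 0,"ry": 0,"rz": 0}
  ]
}}

```text
clock: 4.03
ee_pos: [509.3, 124.6, 157.2]
tool_rot: [0.004, -0.56, 0.829, -0.0]
force: [-0.0, -0.3, 1.0]
grip_width: 0.6
```

```bash
python3 - <<'E'
from g import *
plan(506,122,100,157.3)
p=tool()[0]["ee_pos"]; T=tool()[1]
ims=[]
for n,(r,cc) in(("top",(160,160)),("scene",(100,220))):
    c=env.camera(n); im=c["img"].copy()
    big=cv2.resize(im[r:r+140,cc:cc+140],None,fx=4,fy=4,interpolation=2)[:560]
    q=proj(c,p+T[:,2]*8); print(n,q)
    cv2.circle(big,(int((q[1]-cc)*4),int((q[0]-r)*4)),3,(255,0,255),-1)
    ims.append(big[:, :390] if 0 else big)
cv2.imwrite("pics/c.png",cv2.resize(np.hstack(ims),(800,400)))
E
```

```text
t 4.03 pos [509.3 124.6 157.2] yaw 158.0 F [-0.  -0.3  1. ] M [ 0.04  0.04 -0.01] w 0.6 q [ 0.24  0.29 -0.15  1.13  0.   -0.95]
units t [0.2  0.12 2.86] rz 0.11 tilt [ 0.006  0.004 -1.   ]
top [np.float64(226.49301603506032), np.float64(233.4364961726641)]
scene [np.float64(178.91320435404992), np.float64(307.3397553850513)]
```

View pics/c.png

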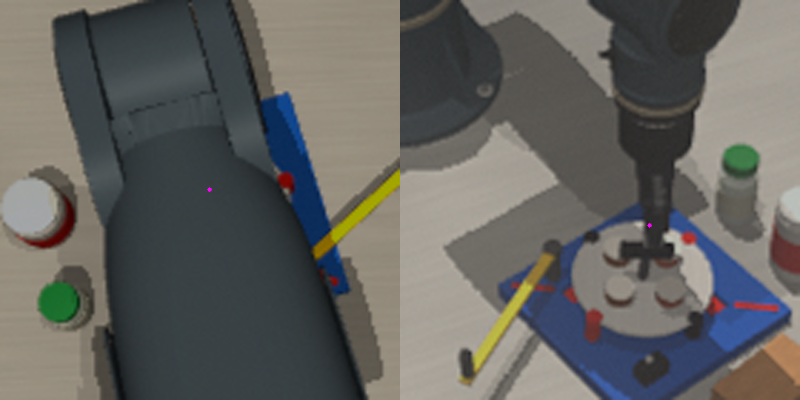

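Request:
{"api": "carry_out", "payload": {
  "targets": [
    {"tx": 0.04,"ty": 0.01,"tz": 0.6,"rx": 0,"ry": 0,"rz": 0.02},
    {"tx": 0.04,"ty": 0.01,"tz": 0.6,"rx": 0,"ry": 0,"rz": 0.02},
    {"tx": 0.04,"ty": 0.01,"tz": 0.6,"rx": 0,"ry": 0,"rz": 0.02},
    {"tx": 0.04,"ty": 0.01,"tz": 0.5,"rx": 0,"ry": 0,"rz": 0.02},
    {"tx": 0.04,"ty": 0.01,"tz": 0.5,"rx": 0,"ry": 0,"rz": 0.02},
    {"tx": 0,"ty": 0,"tz": 0,"rx": 0,"ry": 0,"rz": 0},
    {"tx": 0,"ty": 0,"tz": 0,"rx": 0,"ry": 0,"rz": 0},
    {"tx": 0,"ty": 0,"tz": 0,"rx": 0,"ry": 0,"rz": 0},
    {"tx": 0,"ty": 0,"tz": 0,"rx": 0,"ry": 0,"rz": 0},
    {"tx": 0,"ty": 0,"tz": 0,"rx": 0,"ry": 0,"rz": 0}
  ]
}}

```text
clock: 4.97
ee_pos: [509.3, 123.3, 104.1]
tool_rot: [0.007, -0.555, 0.832, -0.002]
force: [-0.1, -0.2, -0.3]
grip_width: 0.6
```

```bash
python3 - <<'E'
from g import *
plan(507,122,100,157.3)
c=env.camera("scene")
p,T=tool()[0]["ee_pos"],tool()[1]
cv2.imwrite("pics/d.png",cv2.resize(c["img"][130:250,240:380],None,fx=5,fy=5,interpolation=2))
E
```

```text
t 4.97 pos [509.3 123.3 104.1] yaw 157.4 F [-0.1 -0.2 -0.3] M [-0.01  0.   -0.01] w 0.6 q [ 0.24  0.31 -0.25  0.99  0.   -0.94]
units t [0.11 0.09 0.2 ] rz 0.02 tilt [ 0.014  0.006 -1.   ]
```

View pics/d.png

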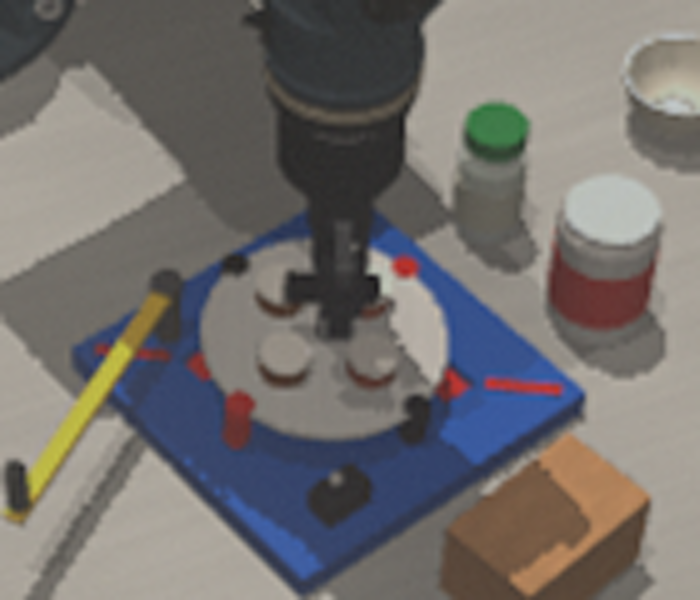

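Request:
{"api": "carry_out", "payload": {
  "targets": [
    {"tx": 0,"ty": 0,"tz": 0.2,"rx": 0,"ry": 0,"rz": 0},
    {"tx": 0,"ty": 0,"tz": 0,"rx": 0,"ry": 0,"rz": 0},
    {"tx": 0,"ty": 0,"tz": 0,"rx": 0,"ry": 0,"rz": 0},
    {"tx": 0,"ty": 0,"tz": 0,"rx": 0,"ry": 0,"rz": 0},
    {"tx": 0,"ty": 0,"tz": 0,"rx": 0,"ry": 0,"rz": 0},
    {"tx": 0,"ty": 0,"tz": 0,"rx": 0,"ry": 0,"rz": 0},
    {"tx": 0,"ty": 0,"tz": 0,"rx": 0,"ry": 0,"rz": 0},
    {"tx": 0,"ty": 0,"tz": 0,"rx": 0,"ry": 0,"rz": 0},
    {"tx": 0,"ty": 0,"tz": 0,"rx": 0,"ry": 0,"rz": 0},
    {"tx": 0,"ty": 0,"tz": 0,"rx": 0,"ry": 0,"rz": 0}
  ],
  "gripper": 5,
  "squeeze": 30
}}

```text
clock: 5.85
ee_pos: [509.6, 123.3, 100.7]
tool_rot: [0.008, -0.555, 0.832, -0.002]
force: [-0.7, -1.0, 2.3]
grip_width: 0.161
```

```bash
python3 - <<'E'
from g import *
plan(507,122,100,157.3)
# blue tray segmentation -> hull quad from scene image (initial)
import cv2
c=env.camera("scene")
for im in (cv2.imread("pics/scene0.png"),cv2.imread("pics/top0.png")):
    h=cv2.cvtColor(im,cv2.COLOR_BGR2HSV); m=cv2.inRange(h,(105,130,40),(125,255,255))
    n,l,st,ce=cv2.connectedComponentsWithStats(m); k=1+np.argmax(st[1:,4])
    hull=cv2.convexHull(np.argwhere(l==k)[:,::-1].astype(np.int32))
    print(cv2.approxPolyDP(hull,3,True)[:,0].tolist(), st[k])
E
```

```text
t 5.85 pos [509.6 123.3 100.7] yaw 157.4 F [-0.7 -1.   2.3] M [-0.02  0.37 -0.02] w 0.16 q [ 0.24  0.32 -0.26  0.98  0.   -0.94]
units t [0.11 0.1  0.03] rz 0.01 tilt [ 0.015  0.006 -1.   ]
[[559, 99], [547, 100], [462, 18], [529, 0], [559, 0]] [ 462    0   98  103 5180]
[[281, 261], [211, 283], [192, 213], [260, 193]] [ 192  193   90   91 2994]
```

Request:
{"api": "carry_out", "payload": {
  "targets": [
    {"tx": 0,"ty": 0,"tz": 0,"rx": 0,"ry": 0,"rz": 0.7},
    {"tx": 0,"ty": 0,"tz": 0,"rx": 0,"ry": 0,"rz": 0.7},
    {"tx": 0,"ty": 0,"tz": 0,"rx": 0,"ry": 0,"rz": 0.7},
    {"tx": 0,"ty": 0,"tz": 0,"rx": 0,"ry": 0,"rz": 0.7},
    {"tx": 0,"ty": 0,"tz": 0,"rx": 0,"ry": 0,"rz": 0.7},
    {"tx": 0,"ty": 0,"tz": 0,"rx": 0,"ry": 0,"rz": 0.7},
    {"tx": 0,"ty": 0,"tz": 0,"rx": 0,"ry": 0,"rz": 0.7},
    {"tx": 0,"ty": 0,"tz": 0,"rx": 0,"ry": 0,"rz": 0.7},
    {"tx": 0,"ty": 0,"tz": 0,"rx": 0,"ry": 0,"rz": 0.7},
    {"tx": 0,"ty": 0,"tz": 0,"rx": 0,"ry": 0,"rz": 0.7}
  ]
}}

```text
clock: 6.73
ee_pos: [508.4, 123.8, 99.9]
tool_rot: [0.006, -0.151, 0.988, 0.002]
force: [-0.2, 0.3, -5.9]
grip_width: 0.157
```

```bash
python3 - <<'E'
from g import *
plan(507,122,100,104.4)
c=env.camera("scene"); t=env.camera("top")
cv2.imwrite("pics/scene1.png",c["img"]);cv2.imwrite("pics/top1.png",t["img"])
cv2.imwrite("pics/e.png",cv2.resize(c["img"][140:260,240:380],None,fx=5,fy=5,interpolation=2))
E
```

```text
t 6.73 pos [508.4 123.8  99.9] yaw 107.4 F [-0.2  0.3 -5.9] M [0.01 0.01 0.02] w 0.16 q [ 0.24  0.32 -0.26  0.98  0.   -0.07]
units t [ 0.09 -0.07 -0.01] rz 0.44 tilt [ 0.012  0.006 -1.   ]
```

View pics/e.png

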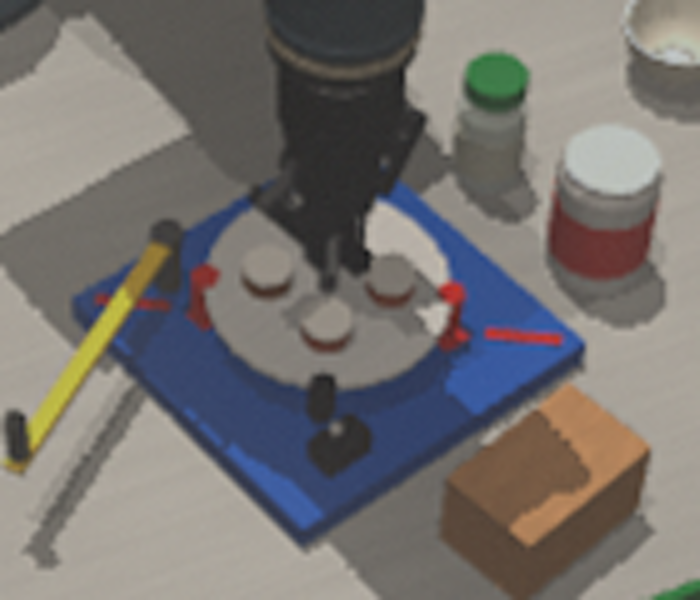

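```bash
python3 - <<'E'
from g import *
c=env.camera("scene")
P=lambda x,y,z: atz(c,[140+(y+.5)/5-.5,240+(x+.5)/5-.5],z)
L,Rr,F=P(75,299,20),P(583,343,20),P(303,528,20)
ctr=(L+Rr)/2; d=Rr-L; print(L,Rr,F,"ctr",ctr,"yaw",np.degrees(np.arctan2(d[1],d[0]))-45,np.linalg.norm(d))
for z in(60,63,66):
    a,b=P(204,274,z),P(453,292,z); e=b-a; print(z,((a+b)/2).round(1),np.degrees(np.arctan2(e[1],e[0]))-45,np.linalg.norm(e))
b=P(322,383,63); print("front black",b)
# same for model: predicted crop pixels of dots if seated at ctr, yaw
for s in(1,-1):
    for z in (56,):
        q=np.radians(14.4+45); p=ctr+np.array([s*79.2*np.cos(q),s*79.2*np.sin(q),z-20]); r=proj(c,p); print("seated dot",[(r[1]-240)*5,(r[0]-140)*5])
E
```

```text
[415.63216221 -18.32488416  20.        ] [585.20743857 269.94173898  20.        ] [644.54260971  40.67300067  20.        ] ctr [500.41980039 125.80842741  20.        ] yaw 14.533469502354748 334.44494370454714
60 [501.7 124.5  60. ] 15.516151796969233 160.51548715280276
63 [504.  123.3  63. ] 15.516151796969233 160.1239944430811
66 [506.3 122.1  66. ] 15.516151796969169 159.73250173335938
front black [576.58484914  84.43014548  63.        ]
seated dot [np.float64(449.63289579686176), np.float64(293.7219393729214)]
seated dot [np.float64(204.91378792880425), np.float64(272.3854821389086)]
```

Request:
{"api": "carry_out", "payload": {
  "targets": [
    {"tx": 0,"ty": 0,"tz": 0,"rx": 0,"ry": 0,"rz": 0.17},
    {"tx": 0.1,"ty": 0.06,"tz": 0,"rx": 0,"ry": 0,"rz": 0.17},
    {"tx": 0.1,"ty": 0.06,"tz": 0.05,"rx": 0,"ry": 0,"rz": 0},
    {"tx": 0,"ty": 0,"tz": 0.05,"rx": 0,"ry": 0,"rz": 0},
    {"tx": 0,"ty": 0,"tz": 0.05,"rx": 0,"ry": 0,"rz": 0},
    {"tx": 0,"ty": 0,"tz": 0.05,"rx": 0,"ry": 0,"rz": 0},
    {"tx": 0,"ty": 0,"tz": 0.0,"rx": 0,"ry": 0,"rz": 0},
    {"tx": 0,"ty": 0,"tz": 0,"rx": 0,"ry": 0,"rz": 0},
    {"tx": 0,"ty": 0,"tz": 0,"rx": 0,"ry": 0,"rz": 0},
    {"tx": 0,"ty": 0,"tz": 0,"rx": 0,"ry": 0,"rz": 0}
  ]
}}

```text
clock: 7.72
ee_pos: [503.1, 125.4, 97.1]
tool_rot: [0.007, -0.138, 0.99, 0.002]
force: [-1.5, 0.8, -2.9]
grip_width: 0.154
```

```bash
python3 - <<'E'
from g import *
plan(499.5,125.8,93,104.4)
E
```

```text
t 7.72 pos [503.1 125.4  97.1] yaw 105.9 F [-1.5  0.8 -2.9] M [-0.15  0.12 -0.02] w 0.15 q [ 0.24  0.31 -0.28  0.97  0.   -0.03]
units t [0.17 0.07 0.2 ] rz 0.21 tilt [ 0.013  0.007 -1.   ]
```

Request:
{"api": "carry_out", "payload": {
  "targets": [
    {"tx": 0.09,"ty": 0.04,"tz": 0,"rx": 0,"ry": 0,"rz": 0.1},
    {"tx": 0.09,"ty": 0.04,"tz": 0,"rx": 0,"ry": 0,"rz": 0.1},
    {"tx": 0,"ty": 0,"tz": 0.05,"rx": 0,"ry": 0,"rz": 0},
    {"tx": 0,"ty": 0,"tz": 0.05,"rx": 0,"ry": 0,"rz": 0},
    {"tx": 0,"ty": 0,"tz": 0.05,"rx": 0,"ry": 0,"rz": 0},
    {"tx": 0,"ty": 0,"tz": 0.05,"rx": 0,"ry": 0,"rz": 0},
    {"tx": 0,"ty": 0,"tz": 0.0,"rx": 0,"ry": 0,"rz": 0},
    {"tx": 0,"ty": 0,"tz": 0,"rx": 0,"ry": 0,"rz": 0},
    {"tx": 0,"ty": 0,"tz": 0,"rx": 0,"ry": 0,"rz": 0},
    {"tx": 0,"ty": 0,"tz": 0,"rx": 0,"ry": 0,"rz": 0}
  ]
}}

```text
clock: 8.55
ee_pos: [498.8, 126.2, 96.1]
tool_rot: [0.009, -0.124, 0.992, 0.003]
force: [0.0, 0.4, -1.2]
grip_width: 0.158
```

```bash
python3 - <<'E'
from g import *
plan(499.5,125.8,93,104.4)
c=env.camera("scene"); cv2.imwrite("pics/scene2.png",c["img"])
cv2.imwrite("pics/f.png",cv2.resize(c["img"][140:260,240:380],None,fx=5,fy=5,interpolation=2))
E
```

```text
t 8.55 pos [498.8 126.2  96.1] yaw 104.2 F [ 0.   0.4 -1.2] M [-0.09 -0.16 -0.15] w 0.16 q [ 0.25  0.3  -0.29  0.96  0.   -0.  ]
units t [-0.03 -0.03  0.16] rz -0.02 tilt [ 0.016  0.007 -1.   ]
```

View pics/f.png

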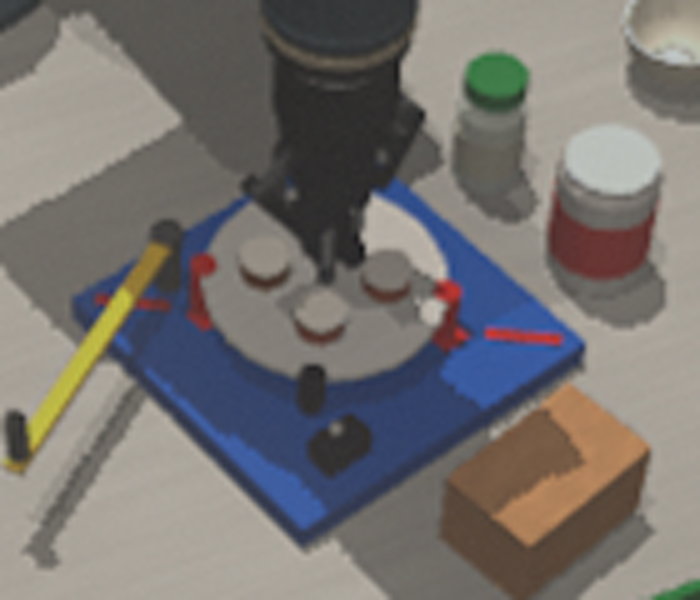

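```bash
python3 - <<'E'
from g import *
c=env.camera("scene")
P=lambda x,y,z: atz(c,[140+(y+.5)/5-.5,240+(x+.5)/5-.5],z)
ctr=np.array([500,125.8]); q=np.radians(14.45+45); u=np.array([np.cos(q),np.sin(q)]); v=np.array([-u[1],u[0]])
im=c["img"]; h=cv2.cvtColor(im,cv2.COLOR_BGR2HSV)
m=(cv2.inRange(h,(0,150,60),(8,255,255))|cv2.inRange(h,(172,150,60),(180,255,255)))
for s,(x,y) in((-1,(203,264)),(1,(447,290))):
    for z in(56,60,63):
        p=P(x,y,z)[:2]-ctr; print(s,z,"radial",round(s*p@u,1),"tangential(ccw+)",round(s*p@v,1))
    r=proj(c,[*(ctr+s*79.2*u),13]); print("pocket bottom centre crop",[(r[1]-240)*5,(r[0]-140)*5])
    r=proj(c,[*(ctr+s*79.2*u),20]); print("foot end crop",[(r[1]-240)*5,(r[0]-140)*5])
big=cv2.resize(im[175:225,270:345],None,fx=10,fy=10,interpolation=2)
for s in(-1,1):
    for z in(13,20):
        pts=[]
        for dx,dy in((-13,-13),(13,-13),(13,13),(-13,13)):
            a=np.radians(14.45); l=np.array([s*56+dx,s*56+dy]); w=ctr+np.array([[np.cos(a),-np.sin(a)],[np.sin(a),np.cos(a)]])@l
            r=proj(c,[*w,z]); pts.append([(r[1]-270)*10+5,(r[0]-175)*10+5])
        cv2.polylines(big,[np.int32(pts)],True,(0,255,255) if z==20 else (0,255,0),1)
cv2.imwrite("pics/g.png",big)
E
```

```text
-1 56 radial 82.6 tangential(ccw+) -8.3
-1 60 radial 82.1 tangential(ccw+) -4.8
-1 63 radial 81.8 tangential(ccw+) -2.2
pocket bottom centre crop [np.float64(204.81337872735878), np.float64(314.6905337595517)]
foot end crop [np.float64(204.78364342224182), np.float64(307.8623405799715)]
1 56 radial 76.2 tangential(ccw+) 4.1
1 60 radial 76.1 tangential(ccw+) 0.6
1 63 radial 76.0 tangential(ccw+) -2.0
pocket bottom centre crop [np.float64(444.53523708600926), np.float64(335.7755553994926)]
foot end crop [np.float64(445.3019439494963), np.float64(328.96165388987515)]
```

View pics/g.png

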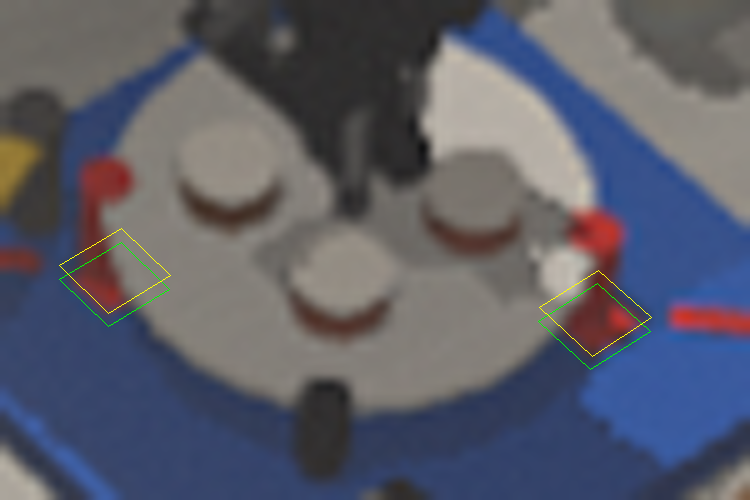

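Request:
{"api": "carry_out", "payload": {
  "targets": [
    {"tx": -0.06,"ty": 0.04,"tz": 0.03,"rx": 0,"ry": 0,"rz": -0.08},
    {"tx": -0.06,"ty": 0.04,"tz": 0.03,"rx": 0,"ry": 0,"rz": -0.08},
    {"tx": 0,"ty": 0,"tz": 0.04,"rx": 0,"ry": 0,"rz": 0},
    {"tx": 0,"ty": 0,"tz": 0.04,"rx": 0,"ry": 0,"rz": 0},
    {"tx": 0,"ty": 0,"tz": 0.04,"rx": 0,"ry": 0,"rz": 0},
    {"tx": 0,"ty": 0,"tz": 0.04,"rx": 0,"ry": 0,"rz": 0},
    {"tx": 0,"ty": 0,"tz": 0,"rx": 0,"ry": 0,"rz": 0},
    {"tx": 0,"ty": 0,"tz": 0,"rx": 0,"ry": 0,"rz": 0},
    {"tx": 0,"ty": 0,"tz": 0,"rx": 0,"ry": 0,"rz": 0},
    {"tx": 0,"ty": 0,"tz": 0,"rx": 0,"ry": 0,"rz": 0}
  ]
}}

```text
clock: 9.48
ee_pos: [500.3, 127.1, 95.3]
tool_rot: [0.009, -0.135, 0.991, 0.001]
force: [-1.1, -1.1, 0.6]
grip_width: 0.153
```

Request:
{"api": "carry_out", "payload": {
  "targets": [
    {"tx": 0,"ty": 0,"tz": 0,"rx": 0,"ry": 0,"rz": 0},
    {"tx": 0,"ty": 0,"tz": 0,"rx": 0,"ry": 0,"rz": 0},
    {"tx": 0,"ty": 0,"tz": 0,"rx": 0,"ry": 0,"rz": 0},
    {"tx": 0,"ty": 0,"tz": 0,"rx": 0,"ry": 0,"rz": 0},
    {"tx": 0,"ty": 0,"tz": 0,"rx": 0,"ry": 0,"rz": 0},
    {"tx": 0,"ty": 0,"tz": 0,"rx": 0,"ry": 0,"rz": 0},
    {"tx": 0,"ty": 0,"tz": 0,"rx": 0,"ry": 0,"rz": 0},
    {"tx": 0,"ty": 0,"tz": 0,"rx": 0,"ry": 0,"rz": 0},
    {"tx": 0,"ty": 0,"tz": 0,"rx": 0,"ry": 0,"rz": 0},
    {"tx": 0,"ty": 0,"tz": 0,"rx": 0,"ry": 0,"rz": 0}
  ],
  "gripper": 40
}}

```text
clock: 10.32
ee_pos: [500.5, 127.5, 95.2]
tool_rot: [0.009, -0.135, 0.991, 0.001]
force: [-0.4, -0.5, -0.3]
grip_width: 0.398
```

```bash
cat >> g.py <<'E'
def overlay(fn,ctr=np.array([500,125.8]),yaw=14.45):
    c=env.camera("scene"); im=c["img"]
    big=cv2.resize(im[170:230,270:345],None,fx=10,fy=10,interpolation=2)
    a=np.radians(yaw); M=np.array([[np.cos(a),-np.sin(a)],[np.sin(a),np.cos(a)]])
    pr=lambda l,z:(lambda r:[(r[1]-270)*10+5,(r[0]-170)*10+5])(proj(c,[*(ctr+M@np.array(l)),z]))
    for s in(-1,1):
        pts=[pr([s*56+13*dx,s*56+13*dy],20) for dx,dy in((-1,-1),(1,-1),(1,1),(-1,1))]
        cv2.polylines(big,[np.int32(pts)],True,(0,255,255),1)
    t=np.linspace(0,2*np.pi,60)
    cv2.polylines(big,[np.int32([pr([80*np.cos(x),80*np.sin(x)],56) for x in t])],True,(0,255,0),1)
    cv2.imwrite(fn,big)
E
python3 - <<'E'
from g import *
plan(500,126,93,104.4)
overlay("pics/i.png")
E
```

```text
t 10.32 pos [500.5 127.5  95.2] yaw 105.6 F [-0.4 -0.5 -0.3] M [-0.02  0.03  0.05] w 0.4 q [ 0.25  0.3  -0.29  0.96  0.   -0.02]
units t [ 0.05 -0.07  0.11] rz 0.17 tilt [ 0.017  0.005 -1.   ]
```

View pics/i.png

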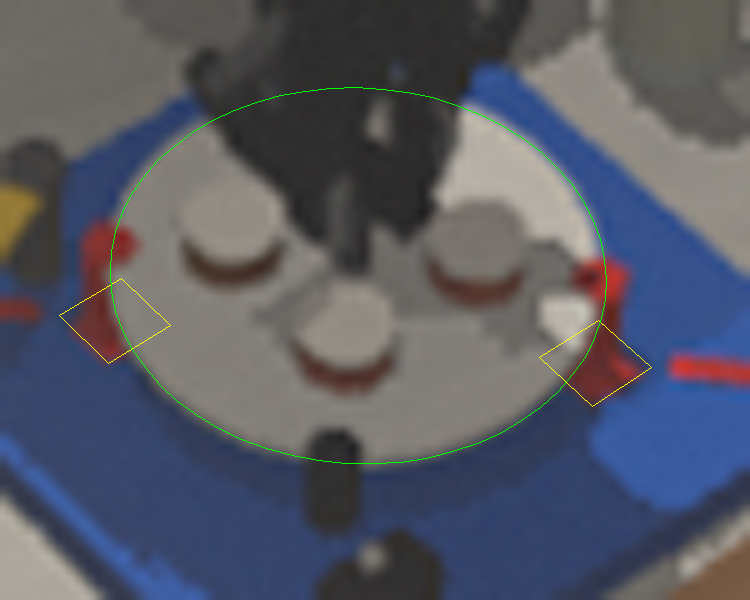

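Request:
{"api": "carry_out", "payload": {
  "targets": [
    {"tx": 0,"ty": 0,"tz": 0.05,"rx": 0,"ry": 0,"rz": 0},
    {"tx": 0,"ty": 0,"tz": 0,"rx": 0,"ry": 0,"rz": 0},
    {"tx": 0,"ty": 0,"tz": 0,"rx": 0,"ry": 0,"rz": 0},
    {"tx": 0,"ty": 0,"tz": 0,"rx": 0,"ry": 0,"rz": 0},
    {"tx": 0,"ty": 0,"tz": 0,"rx": 0,"ry": 0,"rz": 0},
    {"tx": 0,"ty": 0,"tz": 0,"rx": 0,"ry": 0,"rz": 0},
    {"tx": -0.06,"ty": 0.04,"tz": 0.05,"rx": 0,"ry": 0,"rz": 0},
    {"tx": -0.06,"ty": 0.04,"tz": 0.05,"rx": 0,"ry": 0,"rz": 0},
    {"tx": 0,"ty": 0,"tz": 0,"rx": 0,"ry": 0,"rz": 0},
    {"tx": 0,"ty": 0,"tz": 0,"rx": 0,"ry": 0,"rz": 0}
  ],
  "gripper": 5,
  "squeeze": 20
}}

```text
clock: 11.2
ee_pos: [500.9, 127.7, 94.1]
tool_rot: [0.008, -0.135, 0.991, -0.001]
force: [0.8, 1.0, -3.2]
grip_width: 0.161
```

Request:
{"api": "carry_out", "payload": {
  "targets": [
    {"tx": 0,"ty": 0,"tz": 0.05,"rx": 0,"ry": 0,"rz": 0.1},
    {"tx": 0,"ty": 0,"tz": 0,"rx": 0,"ry": 0,"rz": 0.1},
    {"tx": 0,"ty": 0,"tz": 0,"rx": 0,"ry": 0,"rz": 0.1},
    {"tx": 0,"ty": 0,"tz": 0,"rx": 0,"ry": 0,"rz": 0},
    {"tx": 0,"ty": 0,"tz": 0,"rx": 0,"ry": 0,"rz": 0},
    {"tx": 0,"ty": 0,"tz": 0,"rx": 0,"ry": 0,"rz": -0.1},
    {"tx": 0,"ty": 0,"tz": 0,"rx": 0,"ry": 0,"rz": -0.1},
    {"tx": 0,"ty": 0,"tz": 0,"rx": 0,"ry": 0,"rz": 0},
    {"tx": 0,"ty": 0,"tz": 0,"rx": 0,"ry": 0,"rz": 0},
    {"tx": 0,"ty": 0,"tz": 0,"rx": 0,"ry": 0,"rz": 0}
  ]
}}

```text
clock: 12.03
ee_pos: [501.8, 128.1, 93.9]
tool_rot: [0.009, -0.129, 0.992, -0.0]
force: [-1.2, -0.8, 3.9]
grip_width: 0.159
```

Request:
{"api": "carry_out", "payload": {
  "targets": [
    {"tx": 0,"ty": 0,"tz": 0,"rx": 0,"ry": 0,"rz": 0},
    {"tx": 0,"ty": 0,"tz": 0,"rx": 0,"ry": 0,"rz": 0},
    {"tx": 0,"ty": 0,"tz": 0,"rx": 0,"ry": 0,"rz": 0},
    {"tx": 0,"ty": 0,"tz": 0,"rx": 0,"ry": 0,"rz": 0},
    {"tx": 0,"ty": 0,"tz": -1,"rx": 0,"ry": 0,"rz": 0},
    {"tx": 0,"ty": 0,"tz": -1,"rx": 0,"ry": 0,"rz": 0},
    {"tx": 0,"ty": 0,"tz": -1,"rx": 0,"ry": 0,"rz": 0},
    {"tx": 0,"ty": 0,"tz": -1,"rx": 0,"ry": 0,"rz": 0},
    {"tx": 0,"ty": 0,"tz": 0,"rx": 0,"ry": 0,"rz": 0},
    {"tx": 0,"ty": 0,"tz": 0,"rx": 0,"ry": 0,"rz": 0}
  ],
  "gripper": 50
}}

```text
clock: 12.87
ee_pos: [498.9, 127.7, 175.4]
tool_rot: [0.007, -0.129, 0.992, -0.0]
force: [-1.0, 0.1, -0.2]
grip_width: 0.501
```

```bash
python3 - <<'E'
from g import *
plan(500,126,93,104.4)
overlay("pics/j.png")
E
```

```text
t 12.87 pos [498.9 127.7 175.4] yaw 104.9 F [-1.   0.1 -0.2] M [ 0.02 -0.01  0.05] w 0.5 q [ 0.25  0.25 -0.15  1.16 -0.   -0.01]
units t [ 0.03 -0.08  4.12] rz 0.07 tilt [ 0.014  0.001 -1.   ]
```

View pics/j.png

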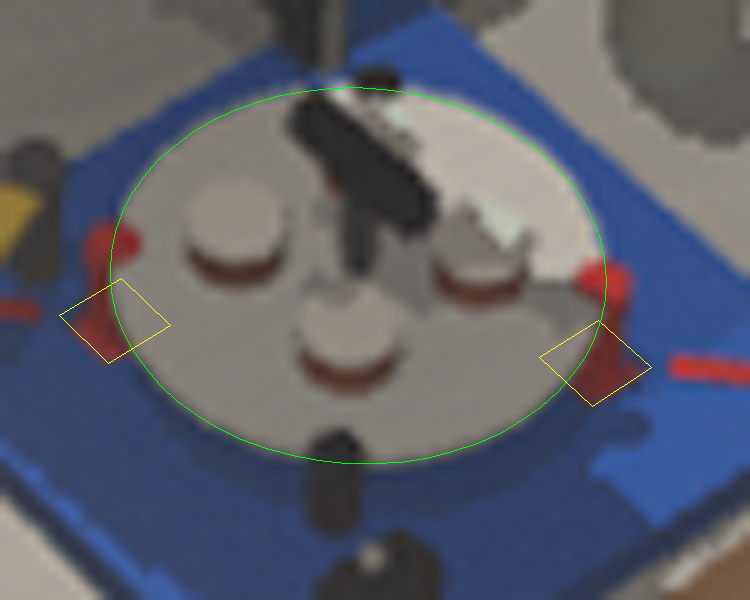

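Request:
{"api": "carry_out", "payload": {
  "targets": [
    {"tx": 0.02,"ty": -1,"tz": 0,"rx": 0,"ry": 0,"rz": 0},
    {"tx": 0.02,"ty": -1,"tz": 0,"rx": 0,"ry": 0,"rz": 0},
    {"tx": 0.02,"ty": -1,"tz": 0,"rx": 0,"ry": 0,"rz": 0},
    {"tx": 0.02,"ty": -1,"tz": 0,"rx": 0,"ry": 0,"rz": 0},
    {"tx": 0.02,"ty": -1,"tz": 0,"rx": 0,"ry": 0,"rz": 0},
    {"tx": 0.02,"ty": -1,"tz": 0,"rx": 0,"ry": 0,"rz": 0},
    {"tx": 0.02,"ty": -1,"tz": 0,"rx": 0,"ry": 0,"rz": 0},
    {"tx": 0.02,"ty": -1,"tz": 0,"rx": 0,"ry": 0,"rz": 0},
    {"tx": 0.02,"ty": -1,"tz": 0,"rx": 0,"ry": 0,"rz": 0},
    {"tx": 0.02,"ty": -1,"tz": 0,"rx": 0,"ry": 0,"rz": 0}
  ],
  "gripper": 60,
  "squeeze": 30
}}

```text
clock: 13.75
ee_pos: [544.3, -71.8, 166.6]
tool_rot: [0.002, -0.132, 0.991, 0.001]
force: [0.5, 0.5, 0.2]
grip_width: 0.602
```

Request:
{"api": "carry_out", "payload": {
  "targets": [
    {"tx": 0,"ty": -1,"tz": 0,"rx": 0,"ry": 0,"rz": 0},
    {"tx": 0,"ty": 0,"tz": 0,"rx": 0,"ry": 0,"rz": 1},
    {"tx": 0,"ty": 0,"tz": 0,"rx": 0,"ry": 0,"rz": 1},
    {"tx": 0,"ty": 0,"tz": 0,"rx": 0,"ry": 0,"rz": 1},
    {"tx": 0,"ty": 0,"tz": 0,"rx": 0,"ry": 0,"rz": 1},
    {"tx": 0,"ty": 0,"tz": 0,"rx": 0,"ry": 0,"rz": 1},
    {"tx": 0,"ty": 0,"tz": 0,"rx": 0,"ry": 0,"rz": 1},
    {"tx": 0,"ty": 0,"tz": 0,"rx": 0,"ry": 0,"rz": 1},
    {"tx": 0,"ty": 0,"tz": 0,"rx": 0,"ry": 0,"rz": 1},
    {"tx": 0,"ty": 0,"tz": 0,"rx": 0,"ry": 0,"rz": 1}
  ]
}}

```text
clock: 14.58
ee_pos: [545.8, -96.6, 154.8]
tool_rot: [-0.006, 0.414, 0.91, -0.001]
force: [-0.0, 1.0, 0.3]
grip_width: 0.602
```

```bash
python3 - <<'E'
from g import *
plan(557,-110,130,40)
c=env.camera("scene"); t=env.camera("top")
cv2.imwrite("pics/top3.png",t["img"]); cv2.imwrite("pics/scene3.png",c["img"])
for n,k in(("scene",c),("top",t)):
  for l,z in(("caddy_handle",104),("keeper_knob",87)):
    for d in env.pinpoint(k,l)[:2]: print(n,l,round(d["p"],2),atz(k,d["position"],z).round(1))
r=proj(c,[500,125.8,113]); print("bar top centre in j.png",(r[1]-270)*10+5,(r[0]-170)*10+5)
big=[]
for k,(x,y,z) in((t,(500,126,50)),(t,(557,-110,105))):
    r=proj(k,[x,y,z]); a,b=int(r[0])-35,int(r[1])-35
    big.append(cv2.resize(k["img"][a:a+70,b:b+70],(400,400),interpolation=2)); print(a,b)
cv2.imwrite("pics/k.png",np.hstack(big))
E
```

```text
t 14.58 pos [545.8 -96.6 154.8] yaw 41.1 F [-0.   1.   0.3] M [-0.02  0.01 -0.01] w 0.6 q [-0.18  0.36 -0.05  1.17  0.    0.68]
units t [-0.88 -0.01  1.23] rz 0.16 tilt [-0.011  0.004 -1.   ]
scene caddy_handle 0.7 [502.2 113.9 104. ]
scene keeper_knob 0.72 [ 567.2 -117.9   87. ]
top caddy_handle 0.93 [489.3 129.2 104. ]
bar top centre in j.png 364.2925695216104 151.52433031455303
199 200
175 274
```

View pics/k.png

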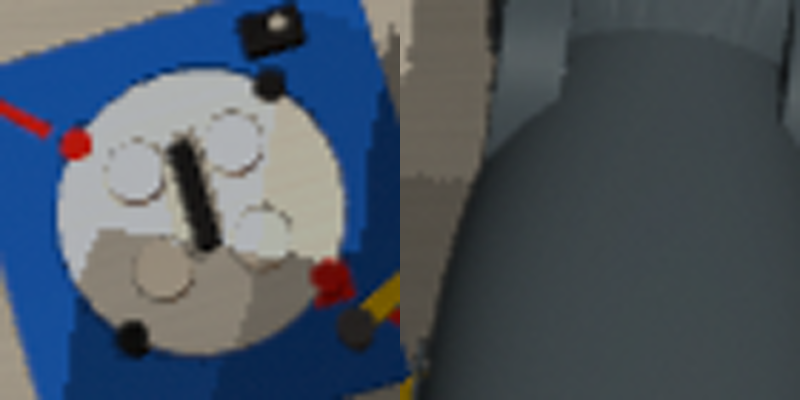

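Request:
{"api": "carry_out", "payload": {
  "targets": [
    {"tx": -0.28,"ty": -0.01,"tz": 0,"rx": 0,"ry": 0,"rz": 0.08},
    {"tx": -0.28,"ty": -0.01,"tz": 0,"rx": 0,"ry": 0,"rz": 0.08},
    {"tx": -0.28,"ty": -0.01,"tz": 0,"rx": 0,"ry": 0,"rz": 0},
    {"tx": 0,"ty": 0,"tz": 0.4,"rx": 0,"ry": 0,"rz": 0},
    {"tx": 0,"ty": 0,"tz": 0.4,"rx": 0,"ry": 0,"rz": 0},
    {"tx": 0,"ty": 0,"tz": 0.4,"rx": 0,"ry": 0,"rz": 0},
    {"tx": 0,"ty": 0,"tz": 0,"rx": 0,"ry": 0,"rz": 0},
    {"tx": 0,"ty": 0,"tz": 0,"rx": 0,"ry": 0,"rz": 0},
    {"tx": 0,"ty": 0,"tz": 0,"rx": 0,"ry": 0,"rz": 0},
    {"tx": 0,"ty": 0,"tz": 0,"rx": 0,"ry": 0,"rz": 0}
  ]
}}

```text
clock: 15.72
ee_pos: [557.2, -111.2, 127.5]
tool_rot: [-0.006, 0.416, 0.909, -0.001]
force: [0.5, 0.0, -0.2]
grip_width: 0.603
```

```bash
python3 - <<'E'
from g import *
plan(556.3,-109.8,84,40)
s,T=tool(); c=env.camera("scene")
r=proj(c,s["ee_pos"]); a,b=int(r[0])-35,int(r[1])-45
im=cv2.resize(c["img"][a:a+75,b:b+100],None,fx=8,fy=8,interpolation=2)
for p in([556.3,-109.8,105],[556.3,-109.8,69]):
    q=proj(c,p); cv2.circle(im,(int((q[1]-b)*8+4),int((q[0]-a)*8+4)),4,(255,0,255),1)
q=proj(c,s["ee_pos"]+8*T[:,2]); cv2.circle(im,(int((q[1]-b)*8+4),int((q[0]-a)*8+4)),4,(0,255,0),1)
cv2.imwrite("pics/l.png",im)
E
```

```text
t 15.72 pos [ 557.2 -111.2  127.5] yaw 40.9 F [ 0.5  0.  -0.2] M [ 0.04 -0.05 -0.01] w 0.6 q [-0.2   0.41 -0.05  1.12  0.    0.66]
units t [0.06 0.03 2.18] rz 0.13 tilt [-0.012  0.004 -1.   ]
```

View pics/l.png

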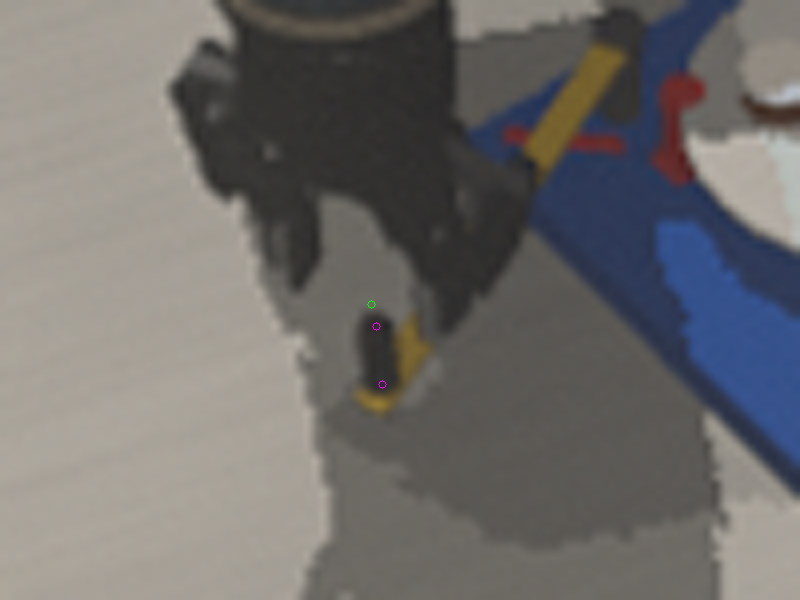

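Request:
{"api": "carry_out", "payload": {
  "targets": [
    {"tx": 0.02,"ty": 0,"tz": 0.5,"rx": 0,"ry": 0,"rz": 0.06},
    {"tx": 0.02,"ty": 0,"tz": 0.5,"rx": 0,"ry": 0,"rz": 0.06},
    {"tx": 0,"ty": 0,"tz": 0.5,"rx": 0,"ry": 0,"rz": 0},
    {"tx": 0,"ty": 0,"tz": 0.4,"rx": 0,"ry": 0,"rz": 0},
    {"tx": 0,"ty": 0,"tz": 0.2,"rx": 0,"ry": 0,"rz": 0},
    {"tx": 0,"ty": 0,"tz": 0,"rx": 0,"ry": 0,"rz": 0},
    {"tx": 0,"ty": 0,"tz": 0,"rx": 0,"ry": 0,"rz": 0},
    {"tx": 0,"ty": 0,"tz": 0,"rx": 0,"ry": 0,"rz": 0},
    {"tx": 0,"ty": 0,"tz": 0,"rx": 0,"ry": 0,"rz": 0},
    {"tx": 0,"ty": 0,"tz": 0,"rx": 0,"ry": 0,"rz": 0}
  ]
}}

```text
clock: 16.6
ee_pos: [556.2, -110.1, 81.7]
tool_rot: [-0.006, 0.423, 0.906, -0.001]
force: [-0.1, 0.5, -0.4]
grip_width: 0.602
```

Request:
{"api": "carry_out", "payload": {
  "targets": [
    {"tx": 0,"ty": 0,"tz": 0,"rx": 0,"ry": 0,"rz": 0},
    {"tx": 0,"ty": 0,"tz": 0,"rx": 0,"ry": 0,"rz": 0},
    {"tx": 0,"ty": 0,"tz": 0,"rx": 0,"ry": 0,"rz": 0},
    {"tx": 0,"ty": 0,"tz": 0,"rx": 0,"ry": 0,"rz": 0},
    {"tx": 0,"ty": 0,"tz": 0,"rx": 0,"ry": 0,"rz": 0},
    {"tx": 0,"ty": 0,"tz": 0,"rx": 0,"ry": 0,"rz": 0},
    {"tx": 0,"ty": 0,"tz": 0,"rx": 0,"ry": 0,"rz": 0},
    {"tx": 0,"ty": 0,"tz": 0,"rx": 0,"ry": 0,"rz": 0},
    {"tx": 0,"ty": 0,"tz": 0,"rx": 0,"ry": 0,"rz": 0},
    {"tx": 0,"ty": 0,"tz": 0,"rx": 0,"ry": 0,"rz": 0}
  ],
  "gripper": 5,
  "squeeze": 25
}}

```text
clock: 17.43
ee_pos: [556.9, -110.2, 82.7]
tool_rot: [-0.005, 0.423, 0.906, -0.0]
force: [0.5, 0.5, -0.5]
grip_width: 0.153
```

```bash
cat >> g.py <<'E'
def keep():
    s,T=tool(); h=np.array([427.8,43.3]); d=s["ee_pos"][:2]-h
    print("keeper",round(np.radians(14.45)-np.arctan2(d[1],d[0]),3),"r",np.linalg.norm(d).round(1)); plan(621.5,93.2,84,104.45)
E
python3 -c "
from g import *
keep()"
```

```text
keeper 1.124 r 200.6
t 17.43 pos [ 556.9 -110.2   82.7] yaw 39.9 F [ 0.5  0.5 -0.5] M [ 0.01 -0.05 -0.  ] w 0.15 q [-0.2   0.43 -0.13  1.02  0.    0.68]
units t [ 5.73  9.   -0.06] rz -9.39 tilt [-0.009  0.003 -1.   ]
```

Request:
{"api": "carry_out", "payload": {
  "targets": [
    {"tx": 0.02,"ty": 0.6,"tz": -0.02,"rx": 0,"ry": 0,"rz": -0.5},
    {"tx": 0.02,"ty": 0.6,"tz": -0.02,"rx": 0,"ry": 0,"rz": -0.5},
    {"tx": 0.02,"ty": 0.6,"tz": 0,"rx": 0,"ry": 0,"rz": -0.5},
    {"tx": 0.02,"ty": 0.6,"tz": 0,"rx": 0,"ry": 0,"rz": -0.5},
    {"tx": 0.02,"ty": 0.6,"tz": 0,"rx": 0,"ry": 0,"rz": -0.5},
    {"tx": 0.02,"ty": 0.6,"tz": 0,"rx": 0,"ry": 0,"rz": -0.5},
    {"tx": 0.02,"ty": 0.6,"tz": 0,"rx": 0,"ry": 0,"rz": -0.5},
    {"tx": 0.02,"ty": 0.6,"tz": 0,"rx": 0,"ry": 0,"rz": -0.5},
    {"tx": 0.02,"ty": 0.6,"tz": 0,"rx": 0,"ry": 0,"rz": -0.5},
    {"tx": 0.02,"ty": 0.6,"tz": 0,"rx": 0,"ry": 0,"rz": -0.5}
  ]
}}

```text
clock: 18.27
ee_pos: [621.3, -8.0, 82.7]
tool_rot: [-0.006, 0.126, 0.992, 0.001]
force: [-1.0, 0.3, 1.1]
grip_width: 0.156
```

```bash
python3 -c "
from g import *
keep()"
```

```text
keeper 0.511 r 200.2
t 18.27 pos [621.3  -8.   82.7] yaw 75.5 F [-1.   0.3  1.1] M [ 0.03  0.38 -0.11] w 0.16 q [-0.01  0.54  0.04  1.08  0.    0.24]
units t [ 1.26  4.9  -0.05] rz -4.21 tilt [-0.011  0.003 -1.   ]
```

Request:
{"api": "carry_out", "payload": {
  "targets": [
    {"tx": 0.02,"ty": 0.5,"tz": 0,"rx": 0,"ry": 0,"rz": -0.43},
    {"tx": 0.02,"ty": 0.5,"tz": 0,"rx": 0,"ry": 0,"rz": -0.43},
    {"tx": 0.02,"ty": 0.5,"tz": 0,"rx": 0,"ry": 0,"rz": -0.43},
    {"tx": 0.02,"ty": 0.5,"tz": 0,"rx": 0,"ry": 0,"rz": -0.43},
    {"tx": 0.02,"ty": 0.5,"tz": 0,"rx": 0,"ry": 0,"rz": -0.43},
    {"tx": 0.02,"ty": 0.5,"tz": 0,"rx": 0,"ry": 0,"rz": -0.43},
    {"tx": 0.02,"ty": 0.4,"tz": 0,"rx": 0,"ry": 0,"rz": -0.35},
    {"tx": 0.01,"ty": 0.3,"tz": 0,"rx": 0,"ry": 0,"rz": -0.3},
    {"tx": 0,"ty": 0.2,"tz": 0,"rx": 0,"ry": 0,"rz": -0.2},
    {"tx": 0,"ty": 0,"tz": 0,"rx": 0,"ry": 0,"rz": 0}
  ]
}}

```text
clock: 19.1
ee_pos: [625.2, 76.1, 82.7]
tool_rot: [-0.004, -0.093, 0.996, 0.002]
force: [-1.0, 2.2, -0.1]
grip_width: 0.156
```

```bash
python3 -c "
from g import *
keep()"
```

```text
keeper 0.088 r 200.1
t 19.1 pos [625.2  76.1  82.7] yaw 100.6 F [-1.   2.2 -0.1] M [ 0.02  0.05 -0.25] w 0.16 q [ 0.12  0.55  0.06  1.09  0.   -0.07]
units t [ 0.02  0.87 -0.06] rz -0.56 tilt [-0.009  0.003 -1.   ]
```

Request:
{"api": "carry_out", "payload": {
  "targets": [
    {"tx": 0,"ty": 0.16,"tz": 0,"rx": 0,"ry": 0,"rz": -0.12},
    {"tx": 0,"ty": 0.16,"tz": 0,"rx": 0,"ry": 0,"rz": -0.12},
    {"tx": 0,"ty": 0.16,"tz": 0,"rx": 0,"ry": 0,"rz": -0.12},
    {"tx": 0,"ty": 0.16,"tz": 0,"rx": 0,"ry": 0,"rz": -0.12},
    {"tx": 0,"ty": 0.16,"tz": 0,"rx": 0,"ry": 0,"rz": -0.1},
    {"tx": 0,"ty": 0.1,"tz": 0,"rx": 0,"ry": 0,"rz": 0},
    {"tx": 0,"ty": 0,"tz": 0,"rx": 0,"ry": 0,"rz": 0},
    {"tx": 0,"ty": 0,"tz": 0,"rx": 0,"ry": 0,"rz": 0},
    {"tx": 0,"ty": 0,"tz": 0,"rx": 0,"ry": 0,"rz": 0},
    {"tx": 0,"ty": 0,"tz": 0,"rx": 0,"ry": 0,"rz": 0}
  ]
}}

```text
clock: 19.93
ee_pos: [623.6, 83.1, 83.4]
tool_rot: [-0.003, -0.123, 0.992, -0.006]
force: [2.8, -3.9, -1.3]
grip_width: 0.156
```

```bash
python3 -c "
from g import *
keep()"
```

```text
keeper 0.051 r 199.8
t 19.93 pos [623.6  83.1  83.4] yaw 104.1 F [ 2.8 -3.9 -1.3] M [-0.38 -0.35 -0.16] w 0.16 q [ 0.14  0.55  0.06  1.09 -0.01 -0.11]
units t [-0.02  0.51 -0.04] rz -0.04 tilt [-0.005 -0.013 -1.   ]
```

Request:
{"api": "carry_out", "payload": {
  "targets": [
    {"tx": 0,"ty": 0.3,"tz": 0,"rx": 0,"ry": 0,"rz": 0},
    {"tx": 0,"ty": 0.3,"tz": 0,"rx": 0,"ry": 0,"rz": 0},
    {"tx": 0,"ty": 0.2,"tz": 0,"rx": 0,"ry": 0,"rz": 0},
    {"tx": 0,"ty": 0.2,"tz": 0,"rx": 0,"ry": 0,"rz": 0},
    {"tx": 0,"ty": 0.2,"tz": 0,"rx": 0,"ry": 0,"rz": 0},
    {"tx": 0,"ty": 0.1,"tz": 0,"rx": 0,"ry": 0,"rz": 0},
    {"tx": 0,"ty": 0,"tz": 0,"rx": 0,"ry": 0,"rz": 0},
    {"tx": 0,"ty": 0,"tz": 0,"rx": 0,"ry": 0,"rz": 0},
    {"tx": 0,"ty": 0,"tz": 0,"rx": 0,"ry": 0,"rz": 0},
    {"tx": 0,"ty": 0,"tz": 0,"rx": 0,"ry": 0,"rz": 0}
  ]
}}

```text
clock: 20.77
ee_pos: [621.4, 93.3, 83.0]
tool_rot: [-0.001, -0.117, 0.993, -0.021]
force: [2.9, -5.4, -1.7]
grip_width: 0.153
```

```bash
python3 -c "
from g import *
keep()"
```

```text
keeper -0.0 r 199.9
t 20.77 pos [621.4  93.3  83. ] yaw 103.5 F [ 2.9 -5.4 -1.7] M [-0.08 -0.14  0.16] w 0.15 q [ 0.17  0.55  0.05  1.08 -0.04 -0.07]
units t [-0.01 -0.01 -0.05] rz -0.14 tilt [ 0.003 -0.042 -0.999]
```

Request:
{"api": "carry_out", "payload": {
  "targets": [
    {"tx": 0,"ty": 0.3,"tz": 0,"rx": 0,"ry": 0,"rz": 0},
    {"tx": 0,"ty": 0.3,"tz": 0,"rx": 0,"ry": 0,"rz": 0},
    {"tx": 0,"ty": 0.2,"tz": 0,"rx": 0,"ry": 0,"rz": 0},
    {"tx": 0,"ty": 0,"tz": 0,"rx": 0,"ry": 0,"rz": 0},
    {"tx": 0,"ty": 0,"tz": 0,"rx": 0,"ry": 0,"rz": 0},
    {"tx": 0,"ty": 0,"tz": 0,"rx": 0,"ry": 0,"rz": 0},
    {"tx": 0,"ty": 0,"tz": 0,"rx": 0,"ry": 0,"rz": 0},
    {"tx": 0,"ty": 0,"tz": 0,"rx": 0,"ry": 0,"rz": 0},
    {"tx": 0,"ty": 0,"tz": 0,"rx": 0,"ry": 0,"rz": 0},
    {"tx": 0,"ty": 0,"tz": 0,"rx": 0,"ry": 0,"rz": 0}
  ]
}}

```text
clock: 21.6
ee_pos: [621.5, 93.0, 82.9]
tool_rot: [0.001, -0.111, 0.993, -0.037]
force: [2.4, -4.5, -0.5]
grip_width: 0.153
```

Request:
{"api": "carry_out", "payload": {
  "targets": [
    {"tx": 0,"ty": 0,"tz": 0,"rx": 0,"ry": 0,"rz": 0},
    {"tx": 0,"ty": 0,"tz": 0,"rx": 0,"ry": 0,"rz": 0},
    {"tx": 0,"ty": 0,"tz": 0,"rx": 0,"ry": 0,"rz": 0},
    {"tx": 0,"ty": 0,"tz": 0,"rx": 0,"ry": 0,"rz": 0},
    {"tx": 0,"ty": 0,"tz": 0,"rx": 0,"ry": 0,"rz": 0},
    {"tx": 0,"ty": 0,"tz": -0.5,"rx": 0,"ry": 0,"rz": 0},
    {"tx": 0,"ty": 0,"tz": -1,"rx": 0,"ry": 0,"rz": 0},
    {"tx": 0,"ty": 0,"tz": -1,"rx": 0,"ry": 0,"rz": 0},
    {"tx": 0,"ty": 0,"tz": -1,"rx": 0,"ry": 0,"rz": 0},
    {"tx": 0,"ty": 0,"tz": -1,"rx": 0,"ry": 0,"rz": 0}
  ],
  "gripper": 55
}}

```text
clock: 22.43
ee_pos: [617.3, 100.4, 174.3]
tool_rot: [-0.003, -0.112, 0.993, -0.038]
force: [-0.7, 0.2, 0.9]
grip_width: 0.55
```

Request:
{"api": "carry_out", "payload": {
  "targets": [
    {"tx": 0,"ty": -1,"tz": -0.3,"rx": 0,"ry": 0,"rz": 0},
    {"tx": 0,"ty": -1,"tz": -0.3,"rx": 0,"ry": 0,"rz": 0},
    {"tx": 0,"ty": -1,"tz": -0.3,"rx": 0,"ry": 0,"rz": 0},
    {"tx": 0,"ty": -1,"tz": -0.3,"rx": 0,"ry": 0,"rz": 0},
    {"tx": 0,"ty": -1,"tz": -0.3,"rx": 0,"ry": 0,"rz": 0},
    {"tx": 0,"ty": -1,"tz": -0.3,"rx": 0,"ry": 0,"rz": 0},
    {"tx": 0,"ty": -1,"tz": -0.3,"rx": 0,"ry": 0,"rz": 0},
    {"tx": 0,"ty": -1,"tz": -0.3,"rx": 0,"ry": 0,"rz": 0},
    {"tx": 0,"ty": -1,"tz": 0,"rx": 0,"ry": 0,"rz": 0},
    {"tx": 0,"ty": -1,"tz": 0,"rx": 0,"ry": 0,"rz": 0}
  ]
}}

```text
clock: 23.27
ee_pos: [664.3, -93.1, 255.5]
tool_rot: [0.004, -0.116, 0.993, -0.038]
force: [0.2, 0.1, 0.5]
grip_width: 0.548
```

```bash
python3 - <<'E'
from g import *
plan(500,126,93,104.4)
c=env.camera("scene"); t=env.camera("top")
a=cv2.resize(c["img"][150:250,250:350],(400,400),interpolation=2)
b=cv2.resize(t["img"][185:285,185:285],(400,400),interpolation=2)
M=np.array([[np.cos(.2522),-np.sin(.2522)],[np.sin(.2522),np.cos(.2522)]])
for k,im,r0,c0 in((c,a,150,250),(t,b,185,185)):
    for l,z in(((-90,-62),69),((110,-62),69),((110,-62),105)):
        q=proj(k,[*(np.array([499.7,125.8])+M@np.array(l)),z]); cv2.circle(im,(int((q[1]-c0)*4+2),int((q[0]-r0)*4+2)),3,(255,0,255),1)
cv2.imwrite("pics/m.png",np.hstack([a,b]))
E
```

```text
t 23.27 pos [664.3 -93.1 255.5] yaw 103.3 F [0.2 0.1 0.5] M [0.01 0.04 0.02] w 0.55 q [-0.11  0.57  0.53  1.51 -0.07 -0.34]
units t [ 5.46 13.13  7.16] rz -0.16 tilt [ 0.016 -0.074 -0.997]
```

View pics/m.png

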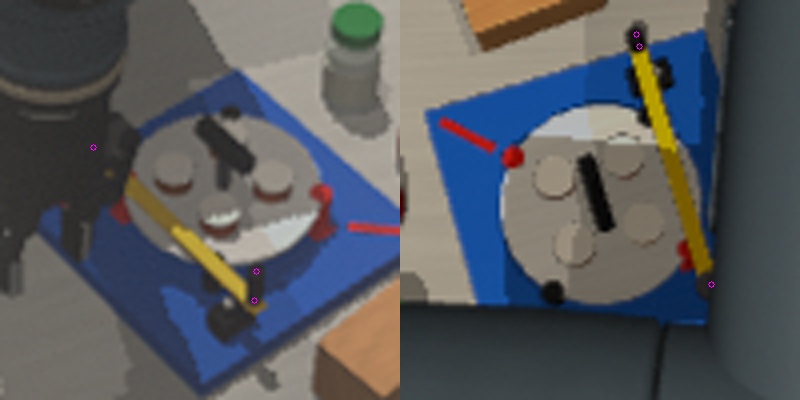

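```bash
python3 -c "
from bench import env
print(env.finish_job())"
```

```text
the job is handed in; nothing more can be done
None
```

The caddy is seated in the tray with its red feet in the pockets, the keeper bar is shut, and I handed the job in at about 23 s of the 51 s allowed.

**Caddy:** I gripped it by the handle, turned it about 53° clockwise and re-centred it. After the first release one red foot looked not fully down. I gripped it again, nudged and wiggled it, and let go.

**Keeper:** I then gripped the knob and swung the bar along its arc, pushing past the sprung ball up to the hard stop. After that I let go and backed away.

**Last checks:**
- **Caddy level:** in the scene picture the deck edge matches a level, seated deck. In the last top picture the handle sits over the deck centre as it should when level.
- **Keeper shut:** the bar measured about 0.00 rad while held, and the knob is at its shut position in both pictures after release. It resisted at about 0.05 rad, where the ball is, and again at 0.
- **Forces:** the highest reading at the end of any move was about 6 N, and about 0.5 N at the end with the gripper clear. I did not see the forces within each move.

**Disagreements:** my first reading of the tray position from the scene camera was about 9 mm off the top camera's. A second reading agreed to within about 2 mm, and I used that. The point-finding network was often centimetres off, so I relied on positions read from the pictures and on the arm's own position. I did not check the bystanders separately, but nothing touched them as far as I could see.

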